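Start an analyser run with the broad bench pedal

TASK

Start a run on the blood analyser: press the broad hinged pedal down fully to its stop, keep it down for about a second, then let go so that it springs back up. Leave the narrow pedal and the round push switch unpressed, and leave the single blood tube among them standing where it is.

Things in the scene. Friction and masses are not known exactly. Their poses are not given: they have to be found in the camera images.
- broad_pedal (a joint): The broad pedal: aluminium plate 135 x 88 x 8 mm with black ribs, hinged on a grey fixed base 150 x 110 mm. Hinge axle at the far end, 30 mm above the bench; the free end points towards the robot and stands raised. Value in rad: 0 = up at rest (plate slopes 0.24 rad), 0.22 = down on its stop (nearly level). Sprung: about 5 N at the press point starts it moving, about 11 N brings it to the stop.
- broad_pedal_press (a point): Press point on top of the broad pedal: middle of its width, 95 mm from the hinge axle, 30 mm in from the free edge. It moves with the pedal: about 58 mm above the bench at rest, about 20 mm lower at the stop. x axis along the plate from the free edge to the hinge, y along the axle, z out of the plate's top face.
- narrow_pedal (a joint): The narrow pedal, to be left alone: the same kind of pedal, same length and height, but only 34 mm wide on a 56 mm wide base. Joint value in rad, 0 = up at rest, 0.22 = fully down.
- round_switch (a joint): The round push switch, to be left alone: a round metal plunger 68 mm across in a grey housing. Joint value in m, 0 = up, 0.008 = fully down.
- sample_tube: A single capped blood tube (16 mm across at its purple cap) standing upright in a small loose white foot 32 mm across; 86 mm tall in all. It stands among the pedals, to be left alone. Origin: centre of the underside of its foot; z axis up along the tube.
Things that resemble listed ones, but are neither listed nor needed, are in the scene too. Leave any purple look-alike of the part that bears narrow_pedal alone.

How it is judged:
By the outcome, as a careful person would: the job done as asked, in the order asked, and still so for the second after the job is handed in, with the robot touching nothing.
It also fails if it takes over 40 s, if anything falls off the work surface, if the arm or the gripper's body presses on something with over 40 N, if the wrist force passes 120 N, or if a joint passes its speed limit or range.

ROBOT

A 7-joint arm with a two-finger parallel gripper is mounted at the origin on the work surface. World frame = base frame: x ahead of the robot, y to its left, z up, the work surface at z = 0. Lengths are in m, angles in rad, forces in N, time in s.
With the tool pointing down it reaches from about 0.35 to 0.9 m from the base axis. Payload 8.1 kg.
Tool frame: the origin (TCP) lies on the centre line of the jaws, within the pads' length; the fingertips stand 19 mm ahead of it and the grasp point (between the pads) is the TCP (finger_overhang is the distance from the TCP to the fingertips, in m); z points along the fingers, y is the direction in which the jaws open and shut (so a half turn about z gives the same grasp; the last joint's range is limited). The gripper opens to 85 mm and grips with 20 to 120 N. Pads are 22 mm wide; open, the fingers measure 114 mm over their backs; the gripper's body (76 mm by 85 mm) begins 54 mm behind the grasp point. The pads swing forward as they close: fully open they stand 13 mm farther back than shut.
Start: joints at [-1.289, 0.434, 0.025, 1.573, -0.012, 1.134, -0.075], TCP at [0.235, 0.579, 0.25] pointing down, gripper open.
Joint ranges: [-2.62, 2.62], [-0.44, 2.09], [-1.27, 1.32], [0.08, 2.57], [-1.32, 4.46], [0.12, 2], [-2.74, 2.74]. Speed limits (rad/s): [2.22, 2.22, 3.01, 3.01, 3.14, 3.14, 3.14].

INTERFACE

Orientations are given as a unit quaternion [x, y, z, w].
In Python, from plant import * gives the robot as it stands.
- The arm moves only by the tool jog_arm, never from a script. Its arguments are lists of equal length, an entry for each row: "slide": the shift along the tool's x, y, z in units of 15 cm (1.0 is 15 cm), a list of three; "angular": the turn, a rotation vector about the tool's x, y, z in units of pi rad (1.0 is pi rad), a list of three; "hand": the opening, from -1 (shut) to 1 (fully open). In form: {"slide": [[tx, ty, tz], ...], "angular": [[ax, ay, az], ...], "hand": [hand, ...]}. A call has exactly 10 rows; each row is the pose to reach, as a shift and turn from the pose measured when the call began, along the tool's axes at that moment, turning the shorter way round; what a row does not reach only later rows make up. A row lasts 1/10 s, in which the tool goes at most 50 mm and 8.59 degrees, less where a joint would pass 70% of its speed; a pose out of reach is approached as far as the arm can. A call with a number of a shift or a turn outside -1 to 1 is refused whole. A call with a gripper value outside its range is refused whole. The fingers move at their own pace and stop on an object; "squeeze" is the grip in N (left out, the last holds). Time passes only in rows, so rows that repeat a pose let the fingers close, or fill a call up. It gives the time, the measured TCP pose, the force and the opening at its end, in the units of the state.
- get_obs(): the state, without advancing time (a new reading comes with each control period).
- get_image(name): name is "scene" or "side" or "wrist"; returns a dict with "color" (400x640x3 uint8, red, green, blue), "depth" (400x640 float32, m along the optical axis (not along the pixel's ray), 0 where there is no reading), "vfov" (degrees; the focal length in pixels is half the picture's height over the tangent of half this angle, whatever the lens; pixels are square), "cx", "cy" (the principal point, pixels), "extrinsics" (4x4, takes a point from world to camera coordinates); the wrist camera has in their place "hand_eye" (4x4, takes a point from camera to tool coordinates, whose origin is the TCP and whose axes are the flange's). Camera axes: x right, y up, looking along -z (the intrinsics and any distortion apply to the point x, -y, -z); pixel columns grow to the right and rows downward; lengths in m; the calibration is good to about 2 mm. A picture is of the moment at which its call begins: read the wrist's pose just before it.
- finish_job(): hands the job in, once; it reports no verdict.
The state is a dict: "t": time; "qpos": joint angles; "qd": joint speeds; "tau": joint torques, N m; "tool_pos": TCP position; "tcp_rot": TCP orientation; "wrist_force": force on the tool from outside, world axes, zero at the start; "moment": the same for the moment, N m; "gripper_width": finger opening in m.
Only numpy, scipy, OpenCV 4.12 (cv2) and the standard library are available. Lean on these libraries where they do the work, as an engineer would, in place of code of your own. Each camera call takes 0.05 s, during which the arm holds its last target. There are 200 camera calls.

## Working session

There is one attempt and no reset: what is moved stays moved. The work goes in short steps, Python scripts to look and compute and a tool call to move; the robot and the scene stay as the last step left them, time stands still between calls to the robot, and variables do not carry over. Pictures are saved under pics/ and viewed, about 8 in all and at most 12, crops included, and the job is handed in when it is done.

Besides the shell and the picture viewer there is one more tool, called after ">>>" as a command line: name --argument value ..., lists and objects as JSON in quotes. jog_arm: Moves the arm, as the interface text tells. Shifts and turns lie within -1 to 1; 1 stands for 15 cm of shift or pi rad of turn. Its arguments: {"type":"object","properties":{"slide":{"type":"array"},"angular":{"type":"array"},"hand":{"type":"array"},"squeeze":{"type":"number"}},"required":["slide","angular","hand"]}

```bash
mkdir -p pics; cat > h.py <<'E'
from plant import *
import numpy as np, cv2
def shot(n):
    im=get_image(n); np.savez('pics/%s.npz'%n,**im); return im
def pts(im):
    c=im['color']; d=im['depth']; H,W=d.shape
    f=H/2/np.tan(np.radians(im['vfov'])/2)
    v,u=np.mgrid[:H,:W]
    P=np.stack([(u-im['cx'])/f*d,-(v-im['cy'])/f*d,-d,np.ones_like(d)],-1)
    return P@np.linalg.inv(im['extrinsics']).T
E
python3 - <<'E'
from h import *
o=get_obs(); print({k:np.round(v,3) for k,v in o.items()})
a=shot('scene'); b=shot('side')
for n,i in(('scene',a),('side',b)):
    cv2.imwrite(f'pics/{n}1.png',i['color'][:,:,::-1]); print([k for k in i], i['vfov'],i['cx'],i['cy'])
E
```

```text
{'t': np.float64(0.0), 'qpos': array([-1.289,  0.435,  0.025,  1.574, -0.012,  1.134, -0.075]), 'qd': array([-0.   , -0.   , -0.   ,  0.   ,  0.001,  0.   , -0.   ]), 'tau': array([ 1.0000e-03, -6.7047e+01,  1.0250e+00, -3.1620e+01,  1.6000e-02,
        1.3000e-02, -0.0000e+00]), 'tool_pos': array([0.234, 0.579, 0.25 ]), 'tcp_rot': array([ 0.191,  0.982, -0.001, -0.   ]), 'wrist_force': array([ 0.572,  0.505, -0.094]), 'moment': array([-0.05 , -0.015,  0.016]), 'gripper_width': np.float64(0.085)}
['color', 'depth', 'vfov', 'cx', 'cy', 'extrinsics'] 56.77263913337894 321.03686160196247 203.9988498747399
['color', 'depth', 'vfov', 'cx', 'cy', 'extrinsics'] 56.04273727019911 323.8299149841099 197.20462554548257
```

View pics/scene1.png

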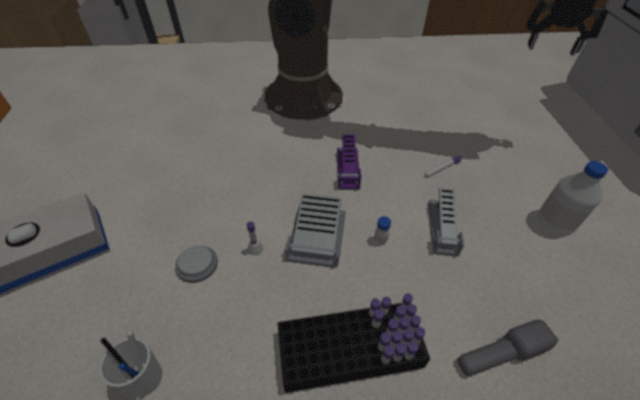

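View pics/side1.png

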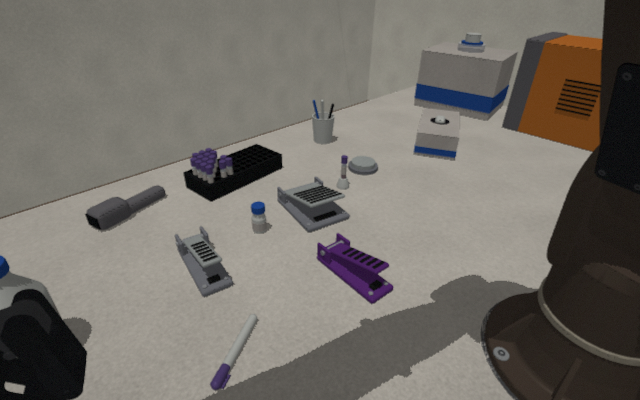

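Scene picture: broad grey ribbed pedal at (318,228), narrow grey pedal (447,218), purple look-alike (348,162), round switch (197,262), tube (253,240), and a blue-capped vial (383,230). In the side picture the broad pedal is at (313,202). By its width and colour, the target is the pedal at scene (318,228). I'll now measure it and take a close crop.

```bash
python3 - <<'E'
from h import *
im=dict(np.load('pics/scene.npz')); P=pts(im)[...,:3]
sub=P[185:275,280:355].reshape(-1,3)
for n,(u,v) in dict(narrow=(447,210),tubecap=(251,226),foot=(256,247),vial=(384,222),switch=(197,257),purple=(348,155)).items(): print(n,P[v,u].round(3))
m=(sub[:,2]>0.036)&(sub[:,2]<.08); Q=sub[m]
# robust plane
A=np.c_[Q[:,:2],np.ones(len(Q))]; w=np.ones(len(Q),bool)
for _ in range(10):
    c=np.linalg.lstsq(A[w],Q[w,2],rcond=None)[0]; r=Q[:,2]-A@c; w=abs(r)<.005
print('plane',c.round(3),w.sum(),len(Q),'slope',np.arctan(np.hypot(*c[:2])), 'uphill yaw',np.degrees(np.arctan2(c[1],c[0])))
I=Q[w]; print(cv2.minAreaRect(I[:,:2].astype(np.float32)), I.min(0).round(3),I.max(0).round(3))
R=cv2.minAreaRect((I[:,:2]).astype(np.float32)); print(cv2.boxPoints(R).round(3))
b=sub[(sub[:,2]>.005)&(sub[:,2]<.09)]; R=cv2.minAreaRect(b[:,:2].astype(np.float32)); print('all',R)
i=im['color'][175:285,235:400,::-1]; cv2.imwrite('pics/crop.png',cv2.resize(i,None,fx=4,fy=4,interpolation=2))
# side view
im=dict(np.load('pics/side.npz')); P=pts(im)[...,:3]
sub=P[175:235,270:352].reshape(-1,3); Q=sub[(sub[:,2]>.036)&(sub[:,2]<.08)]
r=Q[:,2]-np.c_[Q[:,:2],np.ones(len(Q))]@c; I=Q[abs(r)<.006]
print('side',len(Q),len(I),np.median(r),cv2.boxPoints(cv2.minAreaRect(I[:,:2].astype(np.float32))).round(3))
E
```

```text
narrow [0.544 0.282 0.049]
tubecap [ 0.585 -0.132  0.086]
foot [ 0.59  -0.13   0.022]
vial [0.579 0.135 0.065]
switch [ 0.608 -0.246  0.026]
purple [0.352 0.092 0.051]
plane [-0.238  0.056  0.181] 2165 2229 slope 0.24007308208069958 uphill yaw 166.86187778153555
((0.5517450571060181, -0.000825837254524231), (0.11125403642654419, 0.12664976716041565), 77.72366333007812) [ 0.483 -0.067  0.036] [0.625 0.056 0.066]
[[ 0.478 -0.042]
 [ 0.602 -0.069]
 [ 0.625  0.04 ]
 [ 0.502  0.067]]
all ((0.515143632888794, 0.012307494878768921), (0.11731909215450287, 0.2387077957391739), 73.71121215820312)
side 817 704 -0.0032048020809479216 [[ 0.476 -0.039]
 [ 0.61  -0.068]
 [ 0.634  0.037]
 [ 0.499  0.067]]
```

View pics/crop.png

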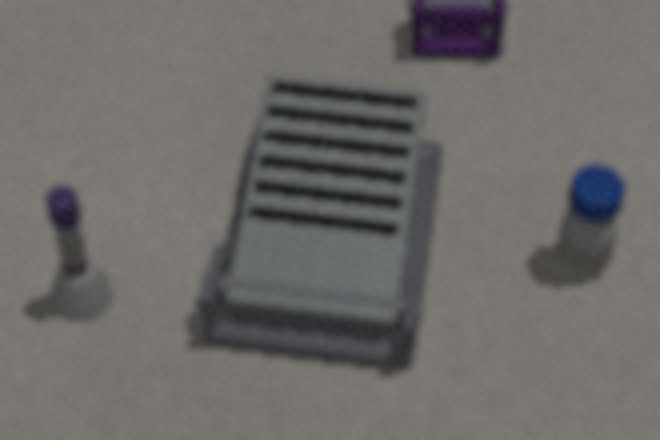

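The close crop confirms the choice: a wide ribbed plate with its free end towards the robot, the tube to its left and the blue vial to its right. The press point is about (0.518, 0.006, 0.058), and the plate slope is 0.240, which matches the description. I'll approach at height with the jaws shut.

>>> jog_arm --slide '[[-0.1,-0.09,0],[-0.2,-0.18,0],[-0.3,-0.27,0],[-0.4,-0.36,0],[-0.5,-0.45,0],[-0.6,-0.54,0],[-0.7,-0.63,0],[-0.8,-0.72,0],[-0.9,-0.81,0],[-1.0,-0.9,0]]' --angular '[[0,0,0],[0,0,0],[0,0,0],[0,0,0],[0,0,0],[0,0,0],[0,0,0],[0,0,0],[0,0,0],[0,0,0]]' --hand '[-1,-1,-1,-1,-1,-1,-1,-1,-1,-1]'

```text
t: 1.1
tool_pos: [0.3234, 0.396, 0.2499]
tcp_rot: [0.191, 0.982, -0.001, -0.0]
wrist_force: [0.2, -0.3, 0.6]
gripper_width: -0.0001
```

>>> jog_arm --slide '[[-0.1,-0.09,0],[-0.2,-0.18,0],[-0.3,-0.27,0],[-0.4,-0.36,0],[-0.5,-0.45,0],[-0.6,-0.54,0],[-0.7,-0.63,0],[-0.8,-0.72,0],[-0.9,-0.81,0],[-1.0,-0.9,0]]' --angular '[[0,0,0],[0,0,0],[0,0,0],[0,0,0],[0,0,0],[0,0,0],[0,0,0],[0,0,0],[0,0,0],[0,0,0]]' --hand '[-1,-1,-1,-1,-1,-1,-1,-1,-1,-1]'

```text
t: 2.1
tool_pos: [0.4119, 0.213, 0.2501]
tcp_rot: [0.191, 0.981, -0.0, -0.0]
wrist_force: [0.3, -0.1, 0.5]
gripper_width: 0.0002
```

>>> jog_arm --slide '[[-0.1,-0.09,0],[-0.2,-0.18,0],[-0.3,-0.27,0],[-0.4,-0.36,0],[-0.5,-0.45,0],[-0.6,-0.54,0],[-0.7,-0.63,0],[-0.8,-0.72,0],[-0.9,-0.81,0],[-1.0,-0.9,0]]' --angular '[[0,0,0],[0,0,0],[0,0,0],[0,0,0],[0,0,0],[0,0,0],[0,0,0],[0,0,0],[0,0,0],[0,0,0]]' --hand '[-1,-1,-1,-1,-1,-1,-1,-1,-1,-1]'

```text
t: 3.1
tool_pos: [0.5001, 0.0301, 0.2504]
tcp_rot: [0.192, 0.981, -0.0, -0.0]
wrist_force: [0.4, -0.0, 0.1]
gripper_width: -0.0002
```

>>> jog_arm --slide '[[-0.05,-0.03,0.1],[-0.1,-0.06,0.2],[-0.17,-0.11,0.3],[-0.17,-0.11,0.4],[-0.17,-0.11,0.5],[-0.17,-0.11,0.6],[-0.17,-0.11,0.7],[-0.17,-0.11,0.8],[-0.17,-0.11,0.9],[-0.17,-0.11,0.9]]' --angular '[[0,0,0],[0,0,0],[0,0,0],[0,0,0],[0,0,0],[0,0,0],[0,0,0],[0,0,0],[0,0,0],[0,0,0]]' --hand '[-1,-1,-1,-1,-1,-1,-1,-1,-1,-1]'

```text
t: 4.1
tool_pos: [0.5161, 0.0045, 0.1139]
tcp_rot: [0.192, 0.981, -0.001, -0.001]
wrist_force: [-0.2, -0.4, 0.0]
gripper_width: 0.0004
```

```bash
python3 - <<'E'
from h import *
im=dict(np.load('pics/scene.npz')); P=pts(im)[...,:3]
for u,v in((303,196),(321,197),(340,199),(299,220),(318,222),(338,224)): print(u,v,P[v,u].round(3))
o=get_obs(); print(o['t'],o['tool_pos'].round(4),o['wrist_force'].round(2))
i=shot('side'); cv2.imwrite('pics/side2.png',cv2.resize(i['color'][100:260,200:420,::-1],None,fx=3,fy=3))
E
```

```text
303 196 [ 0.49  -0.026  0.06 ]
321 197 [0.499 0.012 0.064]
340 199 [0.506 0.053 0.062]
299 220 [ 0.546 -0.038  0.048]
318 222 [0.557 0.001 0.051]
338 224 [0.562 0.043 0.047]
4.1 [0.5161 0.0045 0.1139] [-0.18 -0.36  0.03]
```

View pics/side2.png

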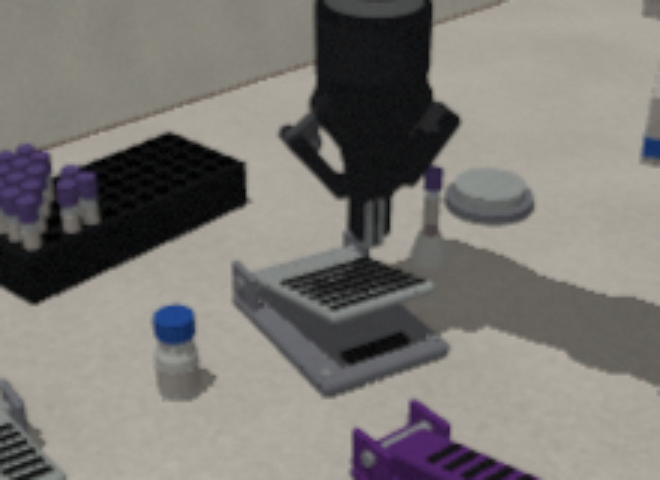

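The tip hangs over the ribs near the free end, and nothing else is close. Now a slow descent, watching the force.

>>> jog_arm --slide '[[-0.01,0,0.06],[-0.02,0,0.12],[-0.02,0,0.18],[-0.02,0,0.21],[-0.02,0,0.23],[-0.02,0,0.25],[-0.02,0,0.27],[-0.02,0,0.29],[-0.02,0,0.32],[-0.02,0,0.32]]' --angular '[[0,0,0],[0,0,0],[0,0,0],[0,0,0],[0,0,0],[0,0,0],[0,0,0],[0,0,0],[0,0,0],[0,0,0]]' --hand '[-1,-1,-1,-1,-1,-1,-1,-1,-1,-1]'

```text
t: 5.15
tool_pos: [0.5193, 0.0035, 0.0669]
tcp_rot: [0.192, 0.981, -0.001, -0.001]
wrist_force: [-2.7, 0.6, 7.2]
gripper_width: -0.0002
```

>>> jog_arm --slide '[[0,0,0.015],[0,0,0.03],[0,0,0.045],[0,0,0.06],[0,0,0.07],[0,0,0.075],[0,0,0.08],[0,0,0.08],[0,0,0.08],[0,0,0.08]]' --angular '[[0,0,0],[0,0,0],[0,0,0],[0,0,0],[0,0,0],[0,0,0],[0,0,0],[0,0,0],[0,0,0],[0,0,0]]' --hand '[-1,-1,-1,-1,-1,-1,-1,-1,-1,-1]'

```text
t: 6.15
tool_pos: [0.518, 0.0039, 0.055]
tcp_rot: [0.192, 0.981, -0.0, -0.002]
wrist_force: [-5.8, 0.9, 10.5]
gripper_width: -0.0
```

>>> jog_arm --slide '[[0,0,0.01],[0,0,0.02],[0,0,0.025],[0,0,0.025],[0,0,0.025],[0,0,0.025],[0,0,0.025],[0,0,0.025],[0,0,0.025],[0,0,0.025]]' --angular '[[0,0,0],[0,0,0],[0,0,0],[0,0,0],[0,0,0],[0,0,0],[0,0,0],[0,0,0],[0,0,0],[0,0,0]]' --hand '[-1,-1,-1,-1,-1,-1,-1,-1,-1,-1]'

```text
t: 7.15
tool_pos: [0.518, 0.0039, 0.0539]
tcp_rot: [0.192, 0.981, 0.0, -0.002]
wrist_force: [-12.7, 0.1, 43.2]
gripper_width: 0.0004
```

```bash
python3 - <<'E'
from h import *
o=get_obs(); print(o['t'],o['tool_pos'].round(4),o['wrist_force'].round(2))
E
```

```text
7.15 [0.518  0.0039 0.0539] [-12.69   0.14  43.23]
```

The force jumped to 43 N with no further travel, so the pedal is on its stop, and has been for about 0.9 s. I'll hold a moment with less force, then lift off.

>>> jog_arm --slide '[[0,0,0.01],[0,0,0.01],[0,0,-0.05],[0,0,-0.1],[0,0,-0.15],[0,0,-0.22],[0,0,-0.32],[0,0,-0.45],[0,0,-0.6],[0,0,-0.75]]' --angular '[[0,0,0],[0,0,0],[0,0,0],[0,0,0],[0,0,0],[0,0,0],[0,0,0],[0,0,0],[0,0,0],[0,0,0]]' --hand '[-1,-1,-1,-1,-1,-1,-1,-1,-1,-1]'

```text
t: 8.15
tool_pos: [0.5174, 0.0038, 0.1671]
tcp_rot: [0.192, 0.981, 0.0, -0.003]
wrist_force: [0.2, -0.2, -0.1]
gripper_width: -0.0003
```

```bash
python3 - <<'E'
from h import *
a=dict(np.load('pics/side.npz')); 
o=get_obs(); print(o['t'],o['tool_pos'].round(4),o['wrist_force'].round(2))
i=shot('scene'); P=pts(i)[...,:3]
for n,(u,v) in dict(narrow=(447,210),tubecap=(251,226),foot=(256,247),vial=(384,222),switch=(197,257),purple=(348,155)).items(): print(n,P[v,u].round(3))
cv2.imwrite('pics/scene3.png',i['color'][:,:,::-1])
i=shot('side'); P=pts(i)[...,:3]
Q=P[175:235,270:352].reshape(-1,3); Q=Q[(Q[:,2]>.036)&(Q[:,2]<.08)]
r=Q[:,2]-np.c_[Q[:,:2],np.ones(len(Q))]@[-.238,.056,.181]; print('side resid',len(Q),np.median(r))
d=cv2.absdiff(i['color'],a['color']); cv2.imwrite('pics/side3.png',i['color'][:,:,::-1])
E
```

```text
8.15 [0.5174 0.0038 0.1671] [ 0.23 -0.21 -0.08]
narrow [0.547 0.281 0.053]
tubecap [ 0.587 -0.131  0.088]
foot [ 0.59  -0.13   0.022]
vial [0.579 0.135 0.065]
switch [ 0.607 -0.246  0.025]
purple [0.35  0.093 0.05 ]
side resid 818 -0.003274470322966419
```

View pics/side3.png

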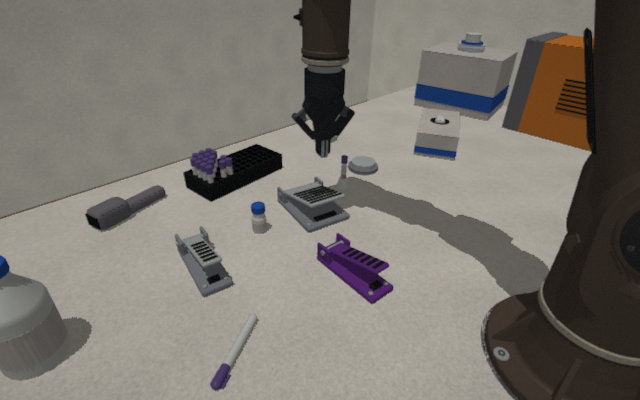

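The side picture shows the broad pedal at (313,202) raised as before, with the tube (344,166), switch, narrow pedal and purple look-alike unchanged and the arm clear. Handing in.

```bash
python3 -c "
from plant import *
print(finish_job())"
```

```text
the job is handed in; nothing more can be done
None
```

I pressed the broad pedal down to its stop with the closed fingertips, kept it there for about a second, and lifted straight off. I handed the job in at about 8 s.

- **Press:** the force rose slowly to 10.5 N, then jumped to 43 N with only about 1 mm more travel, which shows the pedal was on its stop. I eased off slightly before lifting. The 43 N came through the fingertips and was above the 11 N needed. It is also over the 40 N limit set for the arm and gripper body, which I don't believe covers the fingers.
- **Hold time:** about 1 s is my estimate from the timing of the move rows; I did not measure the pedal's position directly during the hold.
- **After release:** the wrist force was about 0. The pedal plate measured the same from the side camera as before the press (offset −3.3 mm against −3.2 mm). That is within camera error, so it has sprung back up.
- **Other items:** the tube, narrow pedal, round switch, vial and purple look-alike were each within about 5 mm of their earlier readings, which is depth noise, and looked undisturbed. None of the checks disagreed.

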